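# Cull the two faulty dishes under the low shelf

## Task

Five stoneware dishes stand in a row on the dresser counter and two are faulty: one has a piece of its rim broken out and one is warped to an oval. Slide these two along the counter, without lifting them, until each is more than half under the low teal shelf, and leave the three sound dishes, the jug, the mug and the jar where they stand.

Things in the scene. Friction and masses are not known exactly. Their poses are not given: they have to be found in the camera images.
- chipped_dish: cream stoneware dish like the sound ones (outer diameter 100 mm, 28 mm high, rim wall 7 mm, floor 8 mm thick, brown inside, about 0.35 kg) but with a 60 degree piece of its rim broken out. The gap is centred on its own -x axis; there only the floor is left (radius 47 mm, 8 mm high) with low red-brown broken clay. Origin: centre of its underside, z up
- oval_dish: cream stoneware dish warped into an oval: 118 mm long (along its own x) and 84 mm wide (straight sides 34 mm long, ends of radius 42 mm), 28 mm high, rim wall 7 mm, floor 8 mm thick, brown inside, about 0.35 kg. Origin: centre of its underside, z up
- sound_dish0: cream stoneware dish with an unbroken round rim, outer diameter 100 mm, 28 mm high, rim wall 7 mm thick, floor 8 mm thick, brown inside; sound, stays where it is. Origin: centre of its underside, z up
- sound_dish1: cream stoneware dish with an unbroken round rim, outer diameter 100 mm, 28 mm high, rim wall 7 mm thick, floor 8 mm thick, brown inside; sound, stays where it is. Origin: centre of its underside, z up
- sound_dish2: cream stoneware dish with an unbroken round rim, outer diameter 100 mm, 28 mm high, rim wall 7 mm thick, floor 8 mm thick, brown inside; sound, stays where it is. Origin: centre of its underside, z up
- bench_mouth (a point): middle of the front edge of the low teal shelf (fixed), at counter height; x points in under it, away from the robot, y along its front edge. Board 160 mm deep, 332 mm wide, underside at 45 mm, top at 57 mm. Three full-depth legs 14 mm thick, centred at y = -159, 0, +159 mm, leave two bays 145 mm wide, open in front and behind
- jug: black stoneware jug with a small handle (towards its +y), 112 mm high, 84 mm across the belly, standing on top of the shelf near its back; origin: centre of its underside
- mug: dark open cup, 72 mm across, 80 mm high, on the counter beside the shelf; origin: centre of its underside
- jar: tan closed jar with a cork lid, 72 mm across, 110 mm high, on the counter beside the shelf; origin: centre of its underside

How it is judged:
By the outcome, as a careful person would: the job done as asked, in the order asked, and still so for the second after the job is handed in, with the robot touching nothing.
It also fails if it takes over 67 s, if anything falls off the work surface, if the arm or the gripper's body presses on something with over 40 N, if the wrist force passes 120 N, or if a joint passes its speed limit or range.

## Robot

A 7-joint arm with a two-finger parallel gripper is mounted at the origin on the work surface. World frame = base frame: x ahead of the robot, y to its left, z up, the work surface at z = 0. Lengths are in m, angles in rad, forces in N, time in s.
With the tool pointing down it reaches from about 0.425 to 0.875 m from the base axis. Payload 8.4 kg.
Tool frame: the origin (TCP) lies on the mounting face of the last link; the fingertips stand 182 mm ahead of it and the grasp point (between the pads) lies 164 mm ahead of it; z points along the fingers, y is the line along which they close (so a half turn about z gives the same grasp; the last joint's range is limited). The gripper opens to 87 mm and grips with 3 to 60 N. Pads are 19 mm wide; open, the fingers measure 117 mm over their backs; the gripper's body (75 mm by 190 mm) begins 51 mm behind the grasp point.
Start: joints at [-1.284, 0.333, 0.04, 1.465, -0.013, 1.343, -0.059], TCP at [0.245, 0.602, 0.405] pointing down, gripper open.
Joint ranges: [-2.58, 2.58], [-0.38, 2.09], [-1.3, 1.39], [0.25, 2.4], [-1.5, 4.64], [0.08, 2.09], [-2.65, 2.65]. Speed limits (rad/s): [2.22, 2.22, 2.79, 2.79, 3.14, 3.14, 3.14].

## Interface

Orientations are given as a unit quaternion [x, y, z, w].
In Python, from station import env gives the robot as it stands.
- The arm moves only by the shell command python3 -m pendant 'ROWS' [FORCE]. ROWS is JSON, one flat list of numbers, 5 for each row, row after row: the shift along the tool's x, y, z in mm, then the turn about the tool's z in rad, then the opening, from -1 (shut) to 1 (fully open). In form: [x, y, z, turn, jaw, x, y, z, turn, jaw, ...]. A call has 1 to 5 rows; each row shifts and turns the commanded pose from where the row before left it, along the tool's axes as they then stand; what a row does not reach is not made up. A row lasts 1/8 s, in which the tool goes at most 62.5 mm and 10.7 degrees, less where a joint would pass 70% of its speed; a pose out of reach is approached as far as the arm can. A call with a gripper value outside its range is refused whole. The fingers move at their own pace and stop on an object; FORCE is the grip in N (left out, the last holds). Time passes only in rows, so rows that do not move let the fingers close. It gives the time, the measured TCP pose, the force, the opening and the grip force at its end, in the units of the state.
- env.get_obs(): the state, without advancing time (a new reading comes with each control period).
- env.read_camera(name): name is "scene" or "top"; returns a dict with "img" (480x640x3 uint8, red, green, blue), "fx", "fy", "cx", "cy" (pixels), "k1" (the pictures are not rectified: a ray, as slopes to the right and down, at radius r is drawn at 1 + k1 r^2 times it, then the intrinsics apply), "position" and "attitude" of the camera in the world. Camera axes: x right, y down, z forward; pixel columns grow to the right and rows downward; lengths in m; the calibration is good to about 2 mm. A picture is of the moment at which its call begins. There is no depth.
- env.sign_off(): hands the job in; it is judged then, once.
The state is a dict: "time_s": time; "q": joint angles; "qd": joint speeds; "tau": joint torques, N m; "tool_pos": TCP position; "tool_rot": TCP orientation; "force": force on the tool from outside, world axes, zero at the start; "wrist_torque": the same for the moment, N m; "opening": finger opening in m; "grip_force": force on a finger pad.
Only numpy, scipy, OpenCV 4.12 (cv2) and the standard library are available. Lean on these libraries where they do the work, as an engineer would, in place of code of your own. Each camera call takes 0.05 s, during which the arm holds its last target. There are 200 camera calls.

## Working session

There is one attempt and no reset: what is moved stays moved. The work goes in short steps, Python scripts to look and compute and a shell command to move; the robot and the scene stay as the last step left them, time stands still between calls to the robot, and variables do not carry over. Pictures are saved under pics/ and viewed, at most 10 in all, crops included, and the job is handed in when it is done.

```bash
mkdir -p pics; ls; python3 - <<'E'
from station import env
import cv2
for n in("scene","top"):
    c=env.read_camera(n); cv2.imwrite(f"pics/{n}0.png",c["img"][:,:,::-1])
    print({k:v for k,v in c.items() if k!="img"})
print(env.get_obs())
E
```

```text
pics
{'fx': 477.98425264674347, 'fy': 477.98425264674347, 'cx': 321.3749510364707, 'cy': 247.3822257602015, 'k1': -0.11033878835170226, 'position': array([1.27348091, 0.35463518, 0.5569595 ]), 'attitude': array([ 0.44254366,  0.75808196, -0.41235796, -0.2437781 ])}
{'fx': 444.7674250596832, 'fy': 444.7674250596832, 'cx': 316.2786450771333, 'cy': 236.8657206124929, 'k1': -0.07425490494053508, 'position': array([4.81738782e-01, 3.67158401e-04, 1.00154011e+00]), 'attitude': array([-0.69427718,  0.71520041, -0.05219887,  0.06117883])}
{'time_s': 0.1, 'q': array([-1.28420012,  0.33382708,  0.03987663,  1.46619657, -0.01339344,
        1.34332482, -0.05851622]), 'qd': array([-1.38971537e-03, -2.66071476e-04,  6.40623400e-05, -3.29370042e-03,
        1.50986532e-03,  1.09253678e-03, -3.92514067e-04]), 'tau': array([ 4.41822296e-03, -6.57810259e+01,  1.34040300e+00, -4.04705536e+01,
       -5.94922062e-02,  4.12617589e-02,  1.09545213e-04]), 'tool_pos': array([0.24454016, 0.60206211, 0.40394986]), 'tool_rot': array([ 1.91720515e-01,  9.81449280e-01, -7.39463524e-04, -9.03744152e-05]), 'force': array([ 0.36286576, -0.97810995, -0.15692582]), 'wrist_torque': array([0.01014405, 0.03790103, 0.01935969]), 'grip_force': 0.0, 'opening': 0.08711064546812554}
```

View pics/scene0.png

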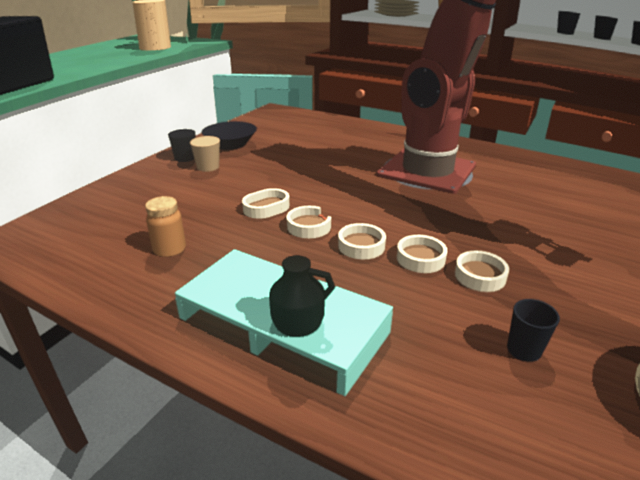

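View pics/top0.png

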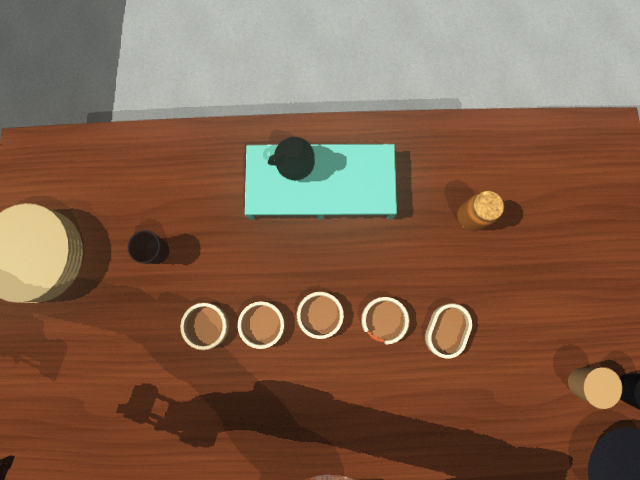

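Scene view: the oval dish is at about (265,203) and the chipped one at (308,221), gap towards the robot. Top view: oval at (449,331), chipped at (386,320) with its gap near (376,338). The sound dishes are at (320,315), (261,325) and (204,326), the shelf spans (246,145) to (396,215), and the jug is at (294,158).

```bash
cat > h.py <<'E'
import numpy as np, cv2
from scipy.spatial.transform import Rotation as R
from station import env
def rays(c,uv):
    K=np.array([[c["fx"],0,c["cx"]],[0,c["fy"],c["cy"]],[0,0,1]])
    n=cv2.undistortPoints(np.float64(uv).reshape(-1,1,2),K,np.array([c["k1"],0,0,0,0.]))[:,0]
    return R.from_quat(c["attitude"]).apply(np.c_[n,np.ones(len(n))])
def plane(c,uv,z):
    d=rays(c,uv); return (c["position"]+d*((z-c["position"][2])/d[:,2])[:,None])
def tri(c1,u1,c2,u2):
    d1,d2=rays(c1,[u1])[0],rays(c2,[u2])[0]; d1/=np.linalg.norm(d1); d2/=np.linalg.norm(d2)
    t=np.linalg.lstsq(np.c_[d1,-d2],c2["position"]-c1["position"],rcond=None)[0]
    a,b=c1["position"]+t[0]*d1,c2["position"]+t[1]*d2
    return (a+b)/2,np.linalg.norm(a-b)
def blobs(c,kind):
    hsv=cv2.cvtColor(c["img"],cv2.COLOR_RGB2HSV)
    m=cv2.inRange(hsv,(12,8,135),(40,90,255)) if kind=="cream" else cv2.inRange(hsv,(70,50,60),(95,255,255))
    m=cv2.morphologyEx(m,cv2.MORPH_CLOSE,np.ones((3,3)))
    cs,_=cv2.findContours(m,cv2.RETR_EXTERNAL,cv2.CHAIN_APPROX_NONE)
    return [cv2.convexHull(k)[:,0] for k in cs]
def dishes(c,lo,hi,box):
    o=[]
    for h in blobs(c,"cream"):
        m=h.mean(0)
        if lo<cv2.contourArea(h)<hi and box[0]<m[0]<box[2] and box[1]<m[1]<box[3]: o.append(h)
    return sorted(o,key=lambda h:h[:,0].mean())
E
python3 - <<'E'
from h import *
t=env.read_camera("top"); s=env.read_camera("scene")
T=dishes(t,500,4000,(150,200,520,400)); S=dishes(s,500,4000,(220,170,530,310))
print(len(T),len(S))
for h,g in zip(T,S[::-1]):
    e=cv2.minAreaRect(np.float32(plane(t,h,.028)[:,:2])); 
    # rim ellipse centre: top view hull, scene: upper-rim part (left/right extremes)
    (cx,cy)=cv2.minAreaRect(np.float32(h))[0]
    l,r=g[g[:,0].argmin()],g[g[:,0].argmax()]
    p=plane(s,g,.028)[:,:2]
    # rim height: far top edge seen in scene (smallest row) vs same-direction edge in top
    ft=g[g[:,1].argmin()]
    d=plane(s,[ft],.028)[0,:2]
    print(np.round(np.r_[e[0],e[1],e[2]],3),"scene far-rim pt",d.round(3),"dist to c",np.hypot(*(d-e[0])).round(3))
    # triangulate with the scene's rim line: row of top rim centre = far row + half minor axis from width
    print("  tri",tri(t,(cx,cy),s,((l[0]+r[0])/2,(l[1]+r[1])/2)))
m=cv2.inRange(cv2.cvtColor(t["img"],cv2.COLOR_RGB2HSV),(70,50,130),(95,255,255))
k=max(cv2.findContours(m,0,1)[0],key=cv2.contourArea)
print("shelf top",cv2.boxPoints(cv2.minAreaRect(np.float32(plane(t,k[:,0],.057)[:,:2]))).round(3))
print("shelf corners front L/R & back, tri",[tri(t,a,s,b) for a,b in(((246,145),(350,374)),)])
print("jug top-ish at z .057 plane and front pts",plane(t,[(294,158),(294,180)],.1).round(3))
g=blobs(s,"teal"); g=max([x for x in g if 150<x[:,0].mean()<420 and x[:,1].mean()>230],key=cv2.contourArea); print(cv2.approxPolyDP(g.reshape(-1,1,2),4,True)[:,0].tolist())
hs=cv2.cvtColor(t["img"],cv2.COLOR_RGB2HSV)[295:350,355:415]; rm=cv2.inRange(hs,(0,150,140),(9,255,255)); ys,xs=np.nonzero(rm); print("red",len(xs),xs.mean()+355,ys.mean()+295, plane(t,[(xs.mean()+355,ys.mean()+295)],.01).round(3))
E
```

```text
5 4
[ 0.452  0.262  0.1    0.099 44.904] scene far-rim pt [0.404 0.239] dist to c 0.053
  tri (array([0.45196877, 0.25982326, 0.03012058]), np.float64(0.0024073764477630373))
[ 0.451  0.137  0.098  0.098 88.926] scene far-rim pt [0.404 0.113] dist to c 0.053
  tri (array([0.45083598, 0.13531191, 0.02708191]), np.float64(0.0028116603781696316))
[4.6900e-01 7.0000e-03 9.9000e-02 9.8000e-02 8.8407e+01] scene far-rim pt [ 0.417 -0.007] dist to c 0.053
  tri (array([0.46894572, 0.00593822, 0.02755331]), np.float64(0.003080961338858501))
[ 0.457 -0.134  0.102  0.093 58.639] scene far-rim pt [ 0.367 -0.278] dist to c 0.169
  tri (array([ 0.46982439, -0.1545387 ,  0.04312896]), np.float64(0.05129398610715109))
shelf top [[ 0.68  -0.165]
 [ 0.84  -0.17 ]
 [ 0.85   0.162]
 [ 0.69   0.167]]
shelf corners front L/R & back, tri [(array([0.85070264, 0.16437496, 0.04957307]), np.float64(0.0027332273926610074))]
jug top-ish at z .057 plane and front pts [[0.799 0.052 0.1  ]
 [0.75  0.053 0.1  ]]
[[176, 291], [237, 250], [391, 306], [390, 328], [344, 395], [181, 318]]
red 36 375.19444444444446 337.0 [[ 0.417 -0.112  0.01 ]]
```

```bash
python3 - <<'E'
from h import *
t=env.read_camera("top"); s=env.read_camera("scene")
T=dishes(t,500,4000,(150,200,520,400)); S=dishes(s,100,4000,(220,170,530,310))
print([ (g.mean(0).round().tolist(),cv2.contourArea(g)) for g in S])
P=plane(t,T[3],.028)[:,:2].astype(np.float32)
print("chip enclosing",cv2.minEnclosingCircle(P))
r=cv2.minAreaRect(plane(t,T[4],.028)[:,:2].astype(np.float32)); print("oval",r,cv2.boxPoints(r).round(3))
ct=np.float32(cv2.minEnclosingCircle(np.float32(T[3]))[0])
g=S[0]; l,q=g[g[:,0].argmin()],g[g[:,0].argmax()]
print("oval tri",tri(t,cv2.minAreaRect(np.float32(T[4]))[0],s,(l+q)/2))
g=np.vstack([x for x in S if 280<x[:,0].mean()<335]);l,q=g[g[:,0].argmin()],g[g[:,0].argmax()]
print("chip tri",tri(t,ct,s,(l+q)/2))
# jug front edge
o=env.get_obs();p=o["tool_pos"];M=R.from_quat(o["tool_rot"]).as_matrix();print(p,M.round(3))
E
```

```text
[([289.0, 212.0], 2845.5), ([363.0, 240.0], 1365.5), ([422.0, 250.0], 1466.0), ([486.0, 267.0], 1625.5)]
chip enclosing ((0.4529068171977997, -0.13244087994098663), 0.05133122578263283)
oval ((0.42754489183425903, -0.26844608783721924), (0.08983080089092255, 0.11849524825811386), 67.22186279296875) [[ 0.356 -0.287]
 [ 0.465 -0.333]
 [ 0.5   -0.25 ]
 [ 0.39  -0.204]]
oval tri (array([ 4.14506768e-01, -2.52275091e-01, -1.96674369e-04]), np.float64(0.05118995265141581))
chip tri (array([ 0.46687773, -0.15408376,  0.04183472]), np.float64(0.0553320195597379))
[0.24457927 0.60215239 0.40443129] [[-0.926  0.376 -0.   ]
 [ 0.376  0.926 -0.001]
 [-0.    -0.001 -1.   ]]
```

```bash
python3 -m pendant '[0,0,0,-0.129,0, 0,0,0,-0.129,-0.3, 0,0,0,-0.128,-0.3, -42,-25,0,0,-0.3, -42,-25,0,0,-0.3]' && python3 -m pendant '[-42,-45,0,0,-0.3, -42,-45,0,0,-0.3, -42,-45,0,0,-0.3, 0,-50,0,0,-0.3, 0,-50,0,0,-0.3]' && python3 -m pendant '[0,-50,0,0,-0.3, 0,-50,0,0,-0.3, 0,-50,0,0,-0.3, 0,-50,0,0,-0.3, 0,-50,0,0,-0.3]' && python3 -m pendant '[0,-50,0,0,-0.3, 0,-50,0,0,-0.3, 0,-50,0,0,-0.3, 0,-50,0,0,-0.3, 0,-50,0,0,-0.3]'
```

```text
time_s: 0.92
tool_pos: [0.3291, 0.5518, 0.4046]
tool_rot: [-0.001, 1.0, -0.0, -0.0]
force: [0.2, 0.5, -0.7]
opening: 0.0452
grip_force: 0.0
time_s: 1.55
tool_pos: [0.4551, 0.3153, 0.4045]
tool_rot: [0.0, 1.0, -0.0, -0.0]
force: [1.1, -0.1, 0.2]
opening: 0.0307
grip_force: 0.0
time_s: 2.17
tool_pos: [0.4544, 0.0655, 0.405]
tool_rot: [-0.0, 1.0, 0.0, 0.0]
force: [1.2, 0.4, -0.3]
opening: 0.0301
grip_force: 0.0
time_s: 2.8
tool_pos: [0.4543, -0.1844, 0.405]
tool_rot: [-0.0, 1.0, 0.0, 0.0]
force: [0.4, -0.5, -0.9]
opening: 0.0303
grip_force: 0.0
```

```bash
python3 - <<'E'
from h import *
t=env.read_camera("top"); s=env.read_camera("scene")
T=dishes(t,500,4000,(150,200,520,400))
ct=cv2.minEnclosingCircle(np.float32(T[3]))[0] if len(T)>3 else (386,320)
print(len(T),"chip tri",tri(t,ct,s,(308.5,218)),"oval",tri(t,(449.5,331),s,(266,201)))
o=env.get_obs();print(o["time_s"],o["tool_pos"],R.from_quat(o["tool_rot"]).as_matrix().round(3),o["opening"],o["force"])
E
```

```text
5 chip tri (array([ 0.4657251 , -0.12474786,  0.03076955]), np.float64(0.007728505774137669)) oval (array([ 0.42488871, -0.27422013,  0.0177041 ]), np.float64(0.0013478478515842945))
2.9 [ 0.45351973 -0.18810852  0.40520405] [[-1.     0.007  0.001]
 [ 0.007  1.    -0.002]
 [-0.001 -0.002 -1.   ]] 0.030224187581944402 [ 0.05916335 -0.30789221  0.0665513 ]
```

```bash
python3 -m pendant '[0,27,25,0,-0.3, 0,27,45,0,-0.3, 0,0,45,0,-0.3, 0,0,40,0,-0.3, 0,0,25,0,-0.3]' 8 && python3 -m pendant '[0,0,15,0,-0.3, 0,0,13,0,-0.3, 0,0,0,0,-0.3]'; python3 - <<'E'
from h import *
c=env.read_camera("scene"); cv2.imwrite("pics/s1.png",cv2.resize(c["img"][130:330,200:440,::-1],None,fx=3,fy=3))
E
```

```text
time_s: 3.52
tool_pos: [0.4541, -0.1281, 0.223]
tool_rot: [-0.0, 1.0, 0.0, -0.001]
force: [0.5, -0.1, 0.5]
opening: 0.0304
grip_force: 0.0
time_s: 3.9
tool_pos: [0.4547, -0.1287, 0.1965]
tool_rot: [-0.0, 1.0, -0.0, -0.0]
force: [0.1, 0.4, 0.1]
opening: 0.0305
grip_force: 0.0
```

View pics/s1.png

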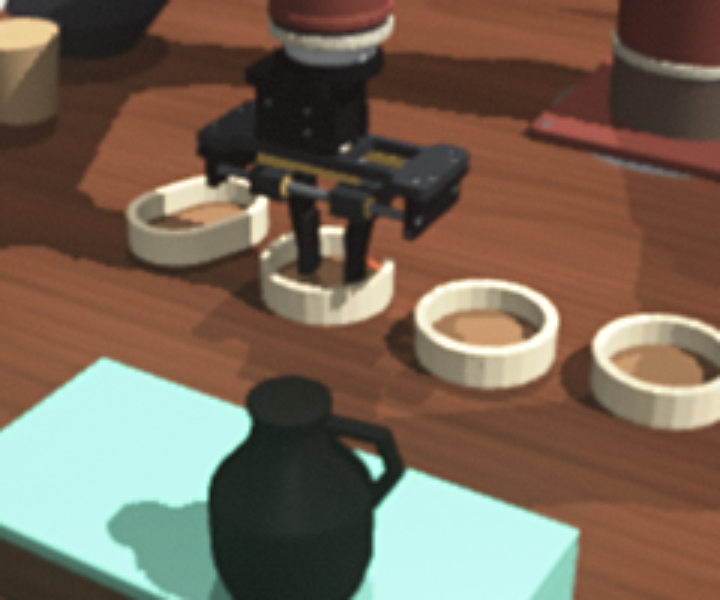

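The picture shows both fingers inside the chipped dish, near (330,265) in the crop and clear of its walls. I'll spread them against the inside of the wall.

```bash
python3 -m pendant '[0,0,0,0,0.1, 0,0,0,0,0.3, 0,0,0,0,0.3, 0,0,0,0,0.3]' 8; python3 -m pendant '[-5,0,0,0,0.3, -10,0,0,0,0.3, -10,0,0,0,0.3]'
```

```text
time_s: 4.45
tool_pos: [0.4548, -0.1288, 0.1969]
tool_rot: [-0.0, 1.0, 0.0, 0.0]
force: [-0.0, 0.5, -0.1]
opening: 0.0551
grip_force: 0.0
time_s: 4.82
tool_pos: [0.4805, -0.1286, 0.1967]
tool_rot: [-0.0, 1.0, 0.0, -0.0]
force: [-1.1, 0.5, 1.4]
opening: 0.0563
grip_force: 0.9
```

```bash
python3 -m pendant '[-20,0,0,0,0.3, -25,0,0,0,0.3, -25,0,0,0,0.3, -25,0,0,0,0.3, -15,0,0,0,0.3]'; python3 -m pendant '[0,15,0,0,0.3, 0,25,0,0,0.3, 0,25,0,0,0.3, 0,25,0,0,0.3, 0,25,0,0,0.3]';python3 -m pendant '[0,25,0,0,0.3, 0,25,0,0,0.3, 0,25,0,0,0.3, 0,20,0,0,0.3, 0,0,0,0,0.3]'; python3 - <<'E'
from h import *
c=env.read_camera("top"); cv2.imwrite("pics/t1.png",c["img"][100:380,150:520,::-1])
E
```

```text
time_s: 5.45
tool_pos: [0.5911, -0.1284, 0.1964]
tool_rot: [-0.0, 1.0, -0.0, -0.0]
force: [-2.8, -0.3, 1.7]
opening: 0.0566
grip_force: 2.2
time_s: 6.08
tool_pos: [0.5888, -0.0121, 0.1967]
tool_rot: [-0.0, 1.0, 0.0, -0.0]
force: [0.1, -0.7, -0.8]
opening: 0.0564
grip_force: 0.5
time_s: 6.7
tool_pos: [0.5892, 0.0836, 0.1967]
tool_rot: [-0.002, 1.0, 0.0, -0.0]
force: [0.3, -0.1, 0.4]
opening: 0.0566
grip_force: 0.0
```

View pics/t1.png

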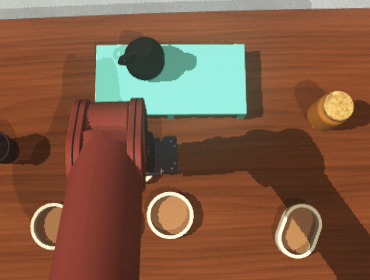

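The arm hides the chipped dish. The sound dishes at (170,214) and (50,226), the oval and the jug look unmoved.

```bash
python3 -m pendant '[-15,0,0,0,0.3, -20,0,0,0,0.3, -20,0,0,0,0.3, -19,0,0,0,0.3, 0,0,0,0,0.1]';python3 -m pendant '[0,0,0,0,-0.3, 0,0,0,0,-0.3, 0,0,-30,0,-0.3, 0,0,-50,0,-0.2, 60,0,0,0,0]';python3 -m pendant '[60,0,0,0,0.2, 0,0,0,0,0.2]'; python3 - <<'E'
from h import *
s=env.read_camera("scene"); cv2.imwrite("pics/s2.png",cv2.resize(s["img"][130:400,160:520,::-1],None,fx=2,fy=2))
E
```

```text
time_s: 7.38
tool_pos: [0.6643, 0.0797, 0.1967]
tool_rot: [0.001, 1.0, -0.001, 0.0]
force: [0.0, 0.3, -0.5]
opening: 0.0525
grip_force: 0.0
time_s: 8.0
tool_pos: [0.6068, 0.0811, 0.2816]
tool_rot: [0.0, 1.0, 0.0, 0.005]
force: [0.1, -0.2, -0.3]
opening: 0.0388
grip_force: 0.0
time_s: 8.25
tool_pos: [0.5389, 0.0809, 0.2757]
tool_rot: [-0.0, 1.0, 0.001, -0.002]
force: [1.1, 1.3, 0.6]
opening: 0.0505
grip_force: 0.0
```

View pics/s2.png

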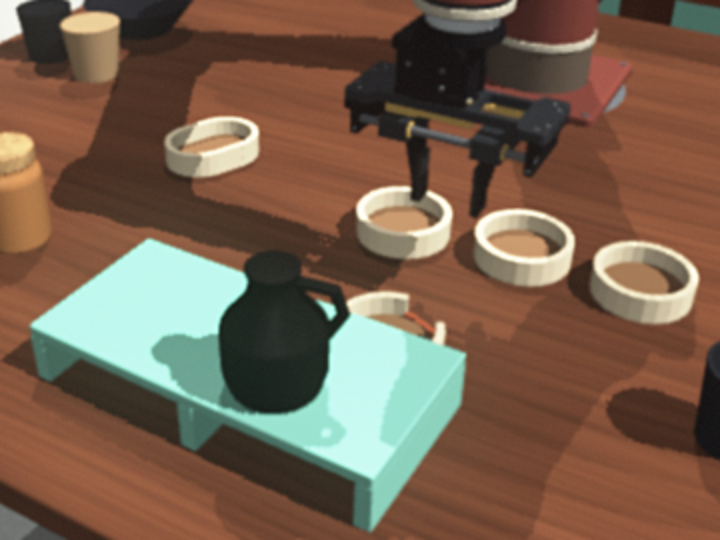

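The chipped dish sits partly under the left bay, rim at about (395,315), with its gap facing the robot. Everything else looks undisturbed. Next I'll push it further from behind.

```bash
python3 -m pendant '[-22,0,20,0,0.38, 0,0,30,0,0.38, 0,0,25,0,0.38, 0,0,14,0,0.38, 0,0,0,0,0.38]';python3 -m pendant '[-15,0,0,0,0.38, -15,0,0,0,0.38, -15,0,0,0,0.38, -15,0,0,0,0.38, -15,0,0,0,0.38]'; python3 -m pendant '[-15,0,0,0,0.38, -12,0,0,0,0.38, 0,0,0,0,0.38]'; python3 - <<'E'
from h import *
s=env.read_camera("scene"); cv2.imwrite("pics/s3.png",cv2.resize(s["img"][200:400,160:420,::-1],None,fx=3,fy=3))
print(env.get_obs()["tool_pos"])
E
```

```text
time_s: 8.93
tool_pos: [0.5659, 0.0811, 0.1872]
tool_rot: [-0.0, 1.0, -0.0, -0.0]
force: [0.4, 0.0, -0.2]
opening: 0.0602
grip_force: 0.0
time_s: 9.55
tool_pos: [0.6423, 0.0814, 0.189]
tool_rot: [-0.0, 1.0, 0.0, 0.001]
force: [-1.7, -0.6, 0.4]
opening: 0.06
grip_force: 0.9
time_s: 9.93
tool_pos: [0.6689, 0.0812, 0.1883]
tool_rot: [-0.0, 1.0, -0.0, 0.001]
force: [0.1, 1.0, 0.5]
opening: 0.0603
grip_force: 0.0
[0.66825049 0.08117304 0.18810057]
```

View pics/s3.png

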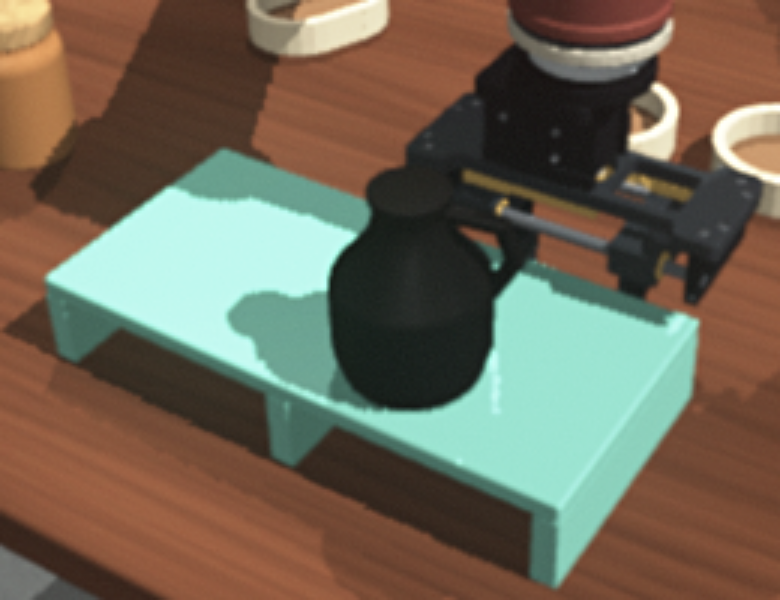

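The gripper is right at the shelf's front edge and not touching the jug. I'll back off, check the dish, and go to the oval dish.

```bash
python3 -m pendant '[25,0,0,0,0.38, 35,0,0,0,0.3, 0,0,-50,0,0, 0,0,-50,0,-0.5, 0,0,-40,0,-0.5]'; python3 -m pendant '[26,-50,0,0,-0.5, 26,-50,0,0,-0.5, 26,-50,0,0,-0.5, 26,-50,0,0,-0.5, 26,-50,0,0,-0.5]'; python3 -m pendant '[26,-50,0,0,-0.5, 25,-52,0,0,-0.5, 0,0,0,0.13,-0.5, 0,0,0,0.13,-0.5, 0,0,0,0.126,-0.5]'; python3 - <<'E'
from h import *
o=env.get_obs();print(o["tool_pos"],R.from_quat(o["tool_rot"]).as_matrix().round(3).tolist())
t=env.read_camera("top"); cv2.imwrite("pics/t2.png",cv2.resize(t["img"][120:380,170:500,::-1],None,fx=2,fy=2))
for h in dishes(t,100,4000,(150,180,520,400)):
    P=plane(t,h,.028)[:,:2]; r=cv2.minAreaRect(P.astype(np.float32)); print(np.round(np.r_[r[0],r[1],r[2]],3),P.min(0).round(3))
E
```

```text
time_s: 10.6
tool_pos: [0.6074, 0.0811, 0.3302]
tool_rot: [-0.0, 1.0, 0.0, 0.001]
force: [0.1, -0.0, 0.7]
opening: 0.0343
grip_force: 0.0
time_s: 11.22
tool_pos: [0.4763, -0.1702, 0.328]
tool_rot: [-0.0, 1.0, 0.0, 0.001]
force: [0.5, -0.1, 0.7]
opening: 0.0217
grip_force: 0.0
time_s: 11.85
tool_pos: [0.4263, -0.2708, 0.3278]
tool_rot: [0.194, 0.981, 0.0, 0.0]
force: [0.4, 0.1, -0.2]
opening: 0.0218
grip_force: 0.0
[ 0.4262796  -0.27084924  0.32784359] [[-0.925, 0.381, 0.001], [0.381, 0.925, 0.001], [-0.0, 0.001, -1.0]]
[0.452 0.262 0.1   0.1   9.53 ] [0.402 0.212]
[ 0.451  0.137  0.098  0.098 88.927] [0.401 0.088]
[4.690e-01 7.000e-03 9.900e-02 9.800e-02 8.841e+01] [ 0.419 -0.042]
[ 3.8400e-01 -2.5000e-01  7.9000e-02  2.5000e-02  6.6673e+01] [ 0.37  -0.291]
[ 4.0300e-01 -3.5600e-01  3.6000e-02  1.1300e-01  8.3268e+01] [ 0.345 -0.38 ]
```

View pics/t2.png

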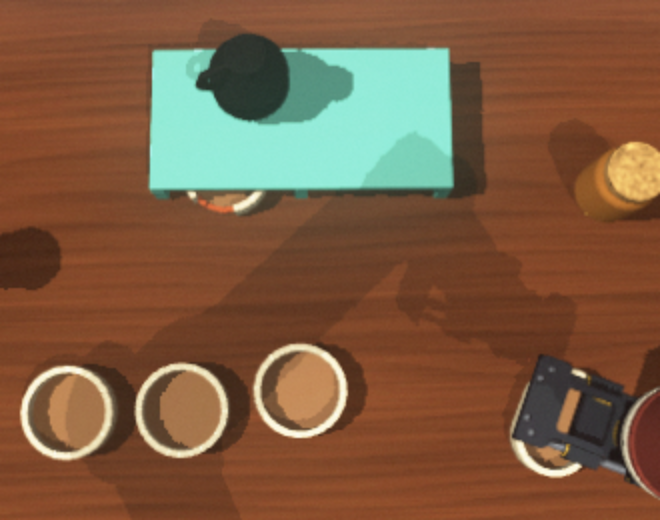

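The chipped dish is now well under the left bay; only its rear edge shows, near crop (228,205). The gripper is above the oval dish.

```bash
python3 -m pendant '[0,0,40,0,-0.5, 0,0,40,0,-0.5, 0,0,27,0,-0.5, 0,0,15,0,-0.5, 0,0,10,0,-0.5]' 8 && python3 - <<'E'
from h import *
o=env.get_obs();print(o["tool_pos"],o["force"])
t=env.read_camera("top")
a=plane(t,[(284,226.5)],.008)[0];print("rear floor of chipped",a)
s=env.read_camera("scene"); cv2.imwrite("pics/s4.png",cv2.resize(s["img"][130:260,180:380,::-1],None,fx=4,fy=4))
E
```

```text
time_s: 12.52
tool_pos: [0.4268, -0.2708, 0.1956]
tool_rot: [0.191, 0.982, 0.0, 0.0]
force: [0.9, -0.4, 0.1]
opening: 0.022
grip_force: 0.0
[ 0.42681007 -0.2708005   0.19556349] [ 0.87049339 -0.44254215  0.05375411]
rear floor of chipped [0.66893011 0.08345253 0.008     ]
```

View pics/s4.png

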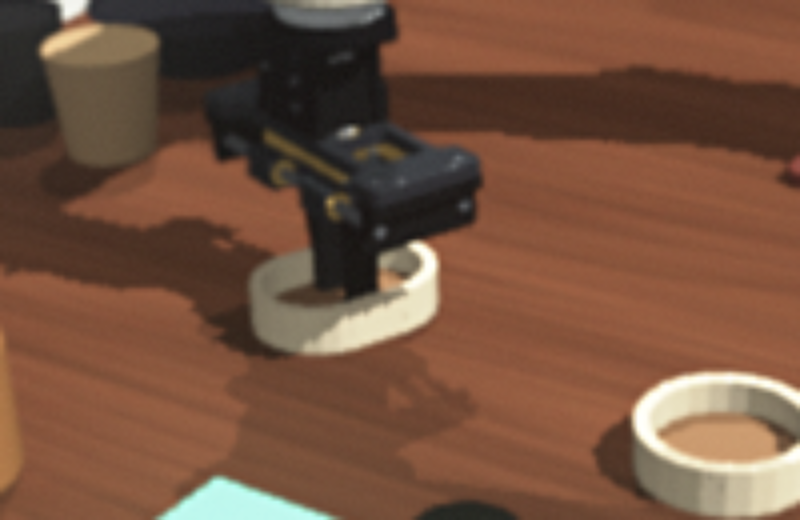

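Both fingers stand inside the oval dish, near (345,270) in the crop. The chipped dish's rear edge is at x≈0.669, so its centre is about 29 mm past the shelf front.

```bash
python3 -m pendant '[0,0,0,0,-0.2, 0,0,0,0,0.1, 0,0,0,0,0.1, 0,0,0,0,0.1]' 20 && python3 -m pendant '[0,0,0,-0.1,0.1, 0,0,0,-0.1,0.1, 0,0,0,-0.1,0.1, 0,0,0,-0.086,0.1, 0,0,0,0,0.1]'; python3 - <<'E'
from h import *
s=env.read_camera("scene"); cv2.imwrite("pics/s5.png",cv2.resize(s["img"][130:260,180:380,::-1],None,fx=4,fy=4))
E
```

```text
time_s: 13.12
tool_pos: [0.4268, -0.2708, 0.196]
tool_rot: [0.192, 0.981, -0.0, 0.0]
force: [0.2, -0.0, 0.0]
opening: 0.0466
grip_force: 0.0
time_s: 13.75
tool_pos: [0.4266, -0.2709, 0.1958]
tool_rot: [0.0, 1.0, -0.0, 0.0]
force: [-0.4, -1.5, 0.7]
opening: 0.0477
grip_force: 0.4
```

View pics/s5.png

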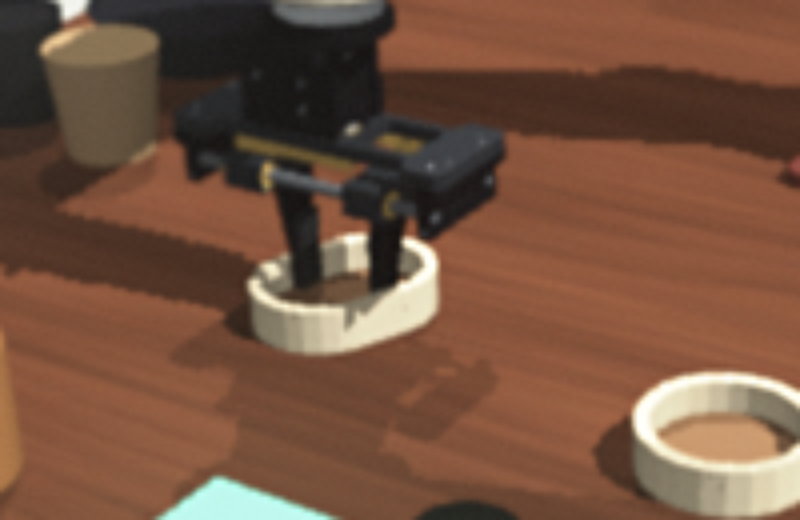

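The dish has not turned and the fingers are not yet pressing on its walls (about (305,270) and (385,275)), so I'll open them further.

```bash
python3 -m pendant '[0,0,0,0,0.2, 0,0,0,0,0.3, 0,0,0,0,0.4, 0,0,0,0,0.4]' 15 && python3 -m pendant '[-10,0,0,0,0.4, -20,0,0,0,0.4, -25,0,0,0,0.4, -25,0,0,0,0.4, -25,0,0,0,0.4]'; python3 - <<'E'
from h import *
s=env.read_camera("scene"); cv2.imwrite("pics/s6.png",cv2.resize(s["img"][150:330,180:400,::-1],None,fx=3,fy=3))
E
```

```text
time_s: 14.3
tool_pos: [0.4268, -0.2709, 0.1959]
tool_rot: [0.0, 1.0, -0.0, 0.0]
force: [-0.3, -2.8, 1.8]
opening: 0.0506
grip_force: 15.3
time_s: 14.92
tool_pos: [0.5316, -0.2709, 0.1957]
tool_rot: [0.0, 1.0, 0.0, -0.001]
force: [-8.7, -0.6, 10.8]
opening: 0.0509
grip_force: 15.6
```

View pics/s6.png

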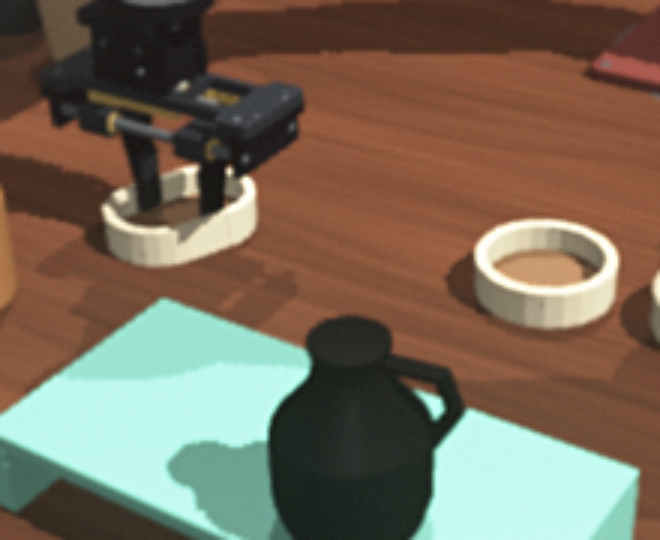

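The oval dish moves along with the fingers, at about (180,215) in the crop, keeping its slant. It still fits the bay that way.

```bash
python3 -m pendant '[-25,0,0,0,0.4, -25,10,0,0,0.4, -20,20,0,0,0.4, 0,25,0,0,0.4, 0,25,0,0,0.4]'; python3 -m pendant '[0,25,0,0,0.4, 0,25,0,0,0.4, 0,25,0,0,0.4, 0,22,0,0,0.4, 0,15,0,0,0.4]';  python3 -m pendant '[0,0,0,0,0.4, -10,0,0,0,0.4, -20,0,0,0,0.4, -20,0,0,0,0.4, 0,0,0,0,0.2]'; python3 - <<'E'
from h import *
s=env.read_camera("scene"); cv2.imwrite("pics/s7.png",cv2.resize(s["img"][150:350,160:400,::-1],None,fx=3,fy=3))
E
```

```text
time_s: 15.6
tool_pos: [0.602, -0.1906, 0.1959]
tool_rot: [0.0, 1.0, -0.001, 0.0]
force: [-0.4, -3.9, 2.6]
opening: 0.0508
grip_force: 15.4
time_s: 16.23
tool_pos: [0.6018, -0.078, 0.1958]
tool_rot: [-0.0, 1.0, -0.0, 0.0]
force: [0.1, -3.1, 3.1]
opening: 0.0507
grip_force: 15.4
time_s: 16.85
tool_pos: [0.6529, -0.079, 0.1959]
tool_rot: [-0.0, 1.0, -0.0, 0.001]
force: [3.0, 0.3, 2.8]
opening: 0.0511
grip_force: 15.4
```

View pics/s7.png

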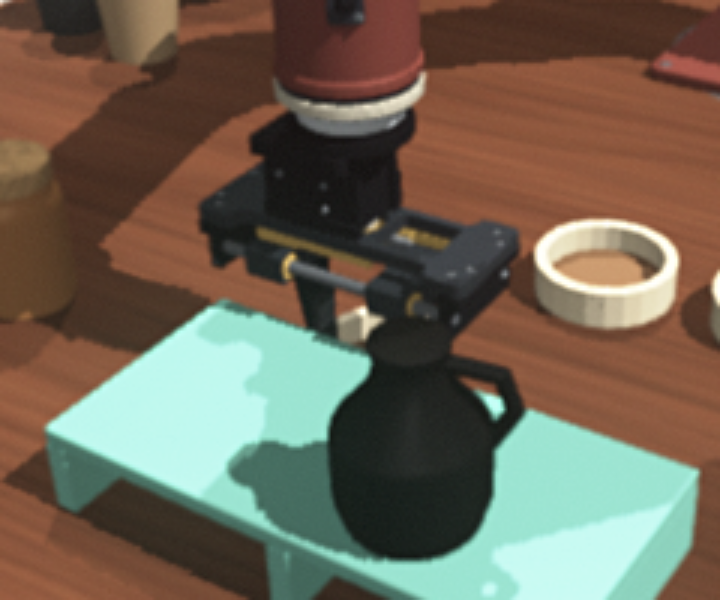

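The gripper is at the right bay's mouth with the dish's far rim just visible at (360,322), and the jug is not touched. I have already used up my picture allowance (this was one over), so from here I'll go by measured numbers only.

```bash
python3 -m pendant '[0,0,0,0,0, 0,0,0,0,-0.3, 0,0,0,0,-0.4, 0,0,0,0,-0.4, 0,0,-25,0,-0.4]'; python3 -m pendant '[0,0,-35,0,-0.4, 0,0,-40,0,-0.3, 50,0,0,0,-0.1, 60,0,0,0,0.2, 60,0,0,0,0.2]';  python3 -m pendant '[60,0,0,0,0.2, 0,0,0,0,0.2]';python3 - <<'E'
from h import *
t=env.read_camera("top")
for h in dishes(t,50,4000,(150,180,520,400)):
    P=plane(t,h,.028)[:,:2]; r=cv2.minAreaRect(P.astype(np.float32)); print(np.round(np.r_[r[0],r[1],r[2]],3),P.min(0).round(3),P.max(0).round(3),P[P[:,0].argmin()].round(3))
E
```

```text
time_s: 17.52
tool_pos: [0.6508, -0.0784, 0.2192]
tool_rot: [-0.0, 1.0, -0.0, -0.002]
force: [0.7, 0.3, 0.2]
opening: 0.0269
grip_force: 0.0
time_s: 18.15
tool_pos: [0.4799, -0.0788, 0.2954]
tool_rot: [-0.0, 1.0, -0.0, -0.0]
force: [0.1, -1.2, 1.1]
opening: 0.0492
grip_force: 0.0
time_s: 18.4
tool_pos: [0.4177, -0.0791, 0.2955]
tool_rot: [0.0, 1.0, 0.003, -0.0]
force: [1.3, -0.0, 0.4]
opening: 0.0518
grip_force: 0.0
[ 0.451  0.262  0.102  0.099 88.68 ] [0.402 0.212] [0.501 0.313] [0.402 0.258]
[ 0.451  0.137  0.098  0.098 88.927] [0.401 0.088] [0.5   0.186] [0.401 0.132]
[6.7900e-01 6.1000e-02 9.0000e-03 3.5000e-02 3.2577e+01] [0.668 0.046] [0.688 0.075] [0.668 0.073]
[4.7500e-01 1.1000e-02 8.6000e-02 9.9000e-02 2.5414e+01] [ 0.422 -0.042] [0.518 0.057] [0.422 0.022]
[ 6.3900e-01 -7.8000e-02  9.8000e-02  9.4000e-02  8.8226e+01] [ 0.592 -0.128] [ 0.687 -0.029] [ 0.592 -0.073]
```

```bash
python3 -m pendant '[-50,0,0,0,0.38, -55,0,0,0,0.38, -30,0,30,0,0.38, 0,0,35,0,0.38, 0,0,30,0,0.38]'; python3 -m pendant '[0,0,13,0,0.38, 0,0,0,0,0.38]';python3 -m pendant '[-10,0,0,0,0.38, -15,0,0,0,0.38, -15,0,0,0,0.38, -15,0,0,0,0.38, -15,0,0,0,0.38]'; python3 -m pendant '[-15,0,0,0,0.38, -12,0,0,0,0.38, -4,0,0,0,0.38, 0,0,0,0,0.38]'; python3 -m pendant '[25,0,0,0,0.38, 40,0,0,0,0.38, 0,0,-60,0,0.38, 0,0,-60,0,0.38, 50,0,0,0,0.38]'; python3 -m pendant '[50,0,0,0,0.38, 50,0,0,0,0.38, 30,0,0,0,0.38, 0,0,0,0,0.38]'; python3 - <<'E'
from h import *
t=env.read_camera("top")
for h in dishes(t,20,4000,(150,180,520,400)):
    P=plane(t,h,.028)[:,:2]; r=cv2.minAreaRect(P.astype(np.float32)); print(np.round(np.r_[r[0],r[1],r[2]],3),P.min(0).round(3),P.max(0).round(3),P[P[:,0].argmin()].round(3))
E
```

```text
time_s: 19.08
tool_pos: [0.5581, -0.0787, 0.1984]
tool_rot: [-0.001, 1.0, -0.001, -0.001]
force: [0.6, 0.0, 0.4]
opening: 0.06
grip_force: 0.0
time_s: 19.32
tool_pos: [0.5571, -0.0788, 0.1871]
tool_rot: [-0.0, 1.0, -0.001, -0.001]
force: [0.1, 0.3, 0.5]
opening: 0.0599
grip_force: 0.0
time_s: 19.95
tool_pos: [0.6281, -0.0784, 0.1885]
tool_rot: [-0.0, 1.0, 0.0, 0.0]
force: [-2.6, 0.7, 0.4]
opening: 0.0601
grip_force: 1.2
time_s: 20.45
tool_pos: [0.6581, -0.0787, 0.1879]
tool_rot: [-0.0, 1.0, -0.0, 0.0]
force: [-0.1, -0.3, -0.0]
opening: 0.0604
grip_force: 0.0
time_s: 21.08
tool_pos: [0.5456, -0.0792, 0.3128]
tool_rot: [-0.0, 1.0, -0.0, 0.005]
force: [-0.9, -1.5, 0.1]
opening: 0.0601
grip_force: 0.0
time_s: 21.58
tool_pos: [0.411, -0.0789, 0.3077]
tool_rot: [-0.0, 1.0, 0.002, 0.001]
force: [0.1, 1.0, 1.3]
opening: 0.0601
grip_force: 0.0
[ 0.451  0.262  0.101  0.099 88.998] [0.402 0.212] [0.501 0.313] [0.402 0.258]
[ 0.451  0.137  0.098  0.098 88.927] [0.401 0.088] [0.5   0.186] [0.401 0.132]
[6.7900e-01 6.1000e-02 9.0000e-03 3.5000e-02 3.2577e+01] [0.668 0.046] [0.688 0.075] [0.668 0.073]
[4.7400e-01 1.0000e-02 8.9000e-02 9.9000e-02 1.9871e+01] [ 0.422 -0.042] [0.518 0.057] [0.422 0.022]
[ 6.6900e-01 -7.8000e-02  8.3000e-02  3.4000e-02  8.8224e+01] [ 0.652 -0.12 ] [ 0.688 -0.037] [ 0.652 -0.078]
```

```bash
python3 - <<'E'
from h import *
a=cv2.imread("pics/top0.png")[:,:,::-1]; t=env.read_camera("top"); b=t["img"]
def dark(i,box):
    x0,y0,x1,y1=box; m=cv2.inRange(i[y0:y1,x0:x1].copy(),(0,0,0),(45,45,45)); M=cv2.moments(m,True); return round(M["m10"]/M["m00"]+x0,1),round(M["m01"]/M["m00"]+y0,1)
print("jug",[dark(i,(255,130,340,190)) for i in(a,b)])
for n,(x0,y0,x1,y1) in dict(mug=(125,225,170,270),jar=(455,185,505,232),jug=(265,130,318,185)).items():
    d=cv2.absdiff(a[y0:y1,x0:x1],b[y0:y1,x0:x1]).max(2); print(n,"changed px",(d>40).sum(),"of",d.size)
o=env.get_obs();print(o["time_s"],o["tool_pos"],o["force"])
env.sign_off()
E
```

```text
Traceback (most recent call last):
ZeroDivisionError: float division by zero
```

```bash
python3 - <<'E'
from h import *
a=cv2.imread("pics/top0.png")[:,:,::-1]; t=env.read_camera("top"); b=t["img"]
ok=True
for n,(x0,y0,x1,y1) in dict(mug=(125,225,170,270),jar=(455,185,505,232),jug=(265,130,318,185)).items():
    d=cv2.absdiff(a[y0:y1,x0:x1],b[y0:y1,x0:x1]).max(2); c=(d>40).sum(); ok&=c<60; print(n,"changed px",c,"of",d.size)
if ok: print(env.sign_off())
E
```

```text
mug changed px 0 of 2025
jar changed px 0 of 2350
jug changed px 0 of 2915
the job is handed in; nothing more can be done
None
```

I slid the chipped dish into the left bay and the oval dish into the right bay, each centre about 28 mm past the shelf's front edge by my measurements; nothing else measurably moved, and I handed in at about 22 s, having viewed 11 pictures against the limit of 10.

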